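Wedge the weighing stand level

TASK

The round weighing stand sags towards its sprung foot. Pick up the wooden wedge, set it on the worktop with its thin end at that low foot, and ease it under the foot until the bubble of the stand's level sits centred in the black ring; then let go and leave the wedge in place, flat on the worktop and bearing the foot. Be gentle: never lift the stand past level, shove it along, jam the wedge in or touch the stand yourself, keep the sugar jar standing on it and knock nothing else about.

Things in the scene. Friction and masses are not known exactly. Their poses are not given: they have to be found in the camera images.
- wedge_grip (a point): Orange-brown wooden wedge, 100 long x 30 wide, 1.5 mm thick at the thin end, rising evenly (1 in 5) over 78 mm to 17 mm, then a 22 mm long level tail with a dark dot. This point: middle of the tail, 8 mm above the underside, 10 mm from the tail's end. x axis: along the wedge from thin end to tail; y: across its width (grasp across it); z up. 0.09 kg.
- wedge_tip (a point): Middle of the wedge's thin edge, at its underside, 90 mm from wedge_grip. Wood on worktop and on fingers has friction about 0.6.
- low_foot (a point): Centre of the low foot: smooth steel ball, 32 mm across, on a stem with a brass spring, under the stand's rim on the level's side; the other feet are black rubber. It rests on the worktop. Push the wedge's thin edge in along the worktop towards the stand's middle; the ball meets it about 7 mm before its centre. The pushed-in wedge carries 4 to 9 N.
- ring (a point): Centre of the black ring (17 mm across) on the green face of the round level (64 mm across) fixed on the stand's top, 45 mm from the stand's middle towards the low foot, 72 mm above the feet. Axes are the stand's: x points from the low foot to the stand's middle, z up out of the stand.
- bubble (a point): Centre of the level's pale bubble (12 mm across). It runs to the high side: at the start it lies about 10 mm off the ring towards the stand's middle (+x of ring). The wedge first only squeezes the spring, for 5 to 50 mm of travel, different each time, and the bubble stays; then the stand rises and the bubble comes back, about 0.5 mm per mm of wedge travel. It settles within 0.5 s.
- stand_top (a point): Centre of the top of the round stand: light wood disc with a brass band, 180 across, top 60 mm above its feet, 0.9 to 2.4 kg. Axes as ring's. Its three feet lie 115 mm from the middle, the low one at -x; the boss over each foot has a radius of 17 mm, so the stand reaches 132 mm out there. It rests there on two black stop studs, 14 mm thick, under the disc at x -70, y +40 and -40 mm: pass the wedge between them.
- sugar_jar: Terracotta-coloured canister with a wooden lid, 102 across x 120 high, standing loose on the stand behind the level. Origin: centre of its underside.
- measure: Brass two-ended spirit measure, 47 across x 100 high, standing on the worktop; a bystander. Origin: centre of its underside.
Not all that is in view belongs to the job. There is more than one size of the part that bears wedge_grip; the job needs the largest.

How it is judged:
By the outcome, as a careful person would: the job done as asked, in the order asked, and still so for the second after the job is handed in, with the robot touching nothing.
It also fails if it takes over 61 s, if anything falls off the work surface, if the arm or the gripper's body presses on something with over 40 N, if the wrist force passes 120 N, or if a joint passes its speed limit or range.

ROBOT

A 6-joint arm with a two-finger parallel gripper is mounted at the origin on a cart in front of the work surface, level with it; the furniture and walls round the work are solid. World frame = base frame: x ahead of the robot, y to its left, z up, the work surface at z = 0. Lengths are in m, angles in rad, forces in N, time in s.
With the tool pointing down it reaches from about 0.275 to 0.75 m from the base axis. Payload 10.2 kg.
Tool frame: the origin (TCP) lies midway between the tips of the shut fingers; the grasp point (between the pads) lies 19 mm behind it (env.hold_point_z is the distance from the TCP to the grasp point, in m); x points along the fingers, z is the direction in which the jaws open and shut, and the axes are right-handed (so a half turn about x gives the same grasp; the last joint's range is limited). The gripper opens to 85 mm and grips with 20 to 120 N. Pads are 22 mm wide; open, the fingers measure 114 mm over their backs; the gripper's body (76 mm by 85 mm) begins 54 mm behind the grasp point. The pads swing forward as they close: fully open they stand 13 mm farther back than shut.
Start: joints at [-1.35, 0.313, 1.498, -0, 1.331, -0.223], TCP at [0.225, -0.474, 0.231] pointing down, gripper open.
Joint ranges: [-2.94, 2.94], [-0.97, 2.17], [0.19, 2.56], [-1.23, 4.37], [0.02, 3.11], [-2.88, 2.88]. Speed limits (rad/s): [2.39, 2.39, 3.01, 3.14, 3.14, 3.14].

INTERFACE

Orientations are given as a unit quaternion [x, y, z, w].
In Python, from bench import env, kinematics, monitor, eyes, job gives the robot as it stands. The module is installed in compiled form; this text tells all that it offers. Calls block until the motion is done:
- env.reach(position, orientation): joint-space move of the TCP to a pose.
- env.movel(position, velocity=0.15, frame=None, guard=None): straight line of the TCP; frame=None keeps the orientation; velocity is the mean speed in m/s. With guard (N) it stops when the force on the tool has changed by that much, and returns True; else False.
- env.set_joints(angles): joint-space move.
- env.release() and env.close_gripper(effort=None): open the fingers fully, or close them until they stop; effort is the grip in N (None keeps the last).
- env.hold(seconds).
- kinematics.ik(position, orientation): joint angles nearest the present ones, or None.
- monitor.sense(): the state.
- eyes.grab_frame(name): name is "side" or "top" or "wrist"; returns a dict with "frame" (420x560x3 uint8, red, green, blue), "mtx" (3x3 intrinsics, pixels), "view" (4x4, takes a point from world to camera coordinates). Camera axes: x right, y down, z forward; pixel columns grow to the right and rows downward; lengths in m; the calibration is good to about 2 mm. A picture is of the moment at which its call begins. There is no depth.
A pose or a line that the arm cannot do raises env.MotionError and nothing moves.
- job.hand_in(): hands the job in, once; it reports no verdict.
The state is a dict: "clock": time; "joints": joint angles; "qvel": joint speeds; "joint_efforts": joint torques, N m; "position": TCP position; "ee_rot": TCP orientation; "contact_force": force on the tool from outside, world axes, zero at the start; "ft_torque": the same for the moment, N m; "finger_gap": opening from 0.0 (shut) to 1.0 (fully open).
Only numpy, scipy, OpenCV 4.12 (cv2) and the standard library are available. Lean on these libraries where they do the work, as an engineer would, in place of code of your own. Each camera call takes 0.05 s, during which the arm holds its last target.

## Working session

There is one attempt and no reset: what is moved stays moved. The work goes in short steps, each a Python script; the robot and the scene stay as the last script left them, time stands still between calls to the robot, and variables do not carry over. Pictures are saved under pics/ and viewed, and the job is handed in when it is done.

```bash
mkdir -p pics; cat > h.py <<'E'
from bench import env, kinematics, monitor, eyes, job
import numpy as np, cv2
def snap(cam,name,crop=None,s=1):
    f=eyes.grab_frame(cam); np.savez(f'pics/{name}.npz',**f)
    im=f['frame'][:,:,::-1]
    if crop: x0,y0,x1,y1=crop; im=im[y0:y1,x0:x1]
    if s!=1: im=cv2.resize(im,None,fx=s,fy=s,interpolation=cv2.INTER_CUBIC)
    cv2.imwrite(f'pics/{name}.png',im); return f
def ray(f,u,v):
    V=f['view'];R=V[:3,:3];t=V[:3,3]
    d=R.T@np.linalg.solve(f['mtx'],[u,v,1.]); return -R.T@t,d
def onz(f,u,v,z):
    c,d=ray(f,u,v); return c+d*(z-c[2])/d[2]
def proj(f,p):
    q=f['mtx']@(f['view'][:3,:3]@np.asarray(p)+f['view'][:3,3]); return q[:2]/q[2]
E
python3 - <<'E'
from h import *
for c in ('side','top','wrist'):
    f=snap(c,c+'0'); print(c,f['mtx'].tolist(),ray(f,280,210))
print(monitor.sense())
E
```

```text
side [[494.0024469888048, 0.0, 277.1711155583362], [0.0, 494.0024469888048, 202.28366051788763], [0.0, 0.0, 1.0]] (array([ 0.04505488, -1.24237641,  0.53840355]), array([ 0.40732014,  0.84019503, -0.35838442]))
top [[538.9187464053257, 0.0, 265.47238911262565], [0.0, 538.9187464053257, 213.8479700858323], [0.0, 0.0, 1.0]] (array([ 0.35134426, -0.06054556,  1.25899034]), array([ 0.17211338, -0.088164  , -0.98152012]))
wrist [[303.6079828769606, 0.0, 281.4102938476849], [0.0, 303.6079828769606, 208.2781406790007], [0.0, 0.0, 1.0]] (array([ 0.28783985, -0.44476192,  0.37305196]), array([-0.25393295, -0.11519144, -0.96036594]))
{'clock': 0.15, 'joints': array([-1.35039311e+00,  3.13330918e-01,  1.49826871e+00, -9.31938087e-06,
        1.33100493e+00, -2.23421482e-01]), 'qvel': array([ 0.00056921, -0.00048135, -0.00296973, -0.00010108, -0.00118876,
       -0.00121157]), 'joint_efforts': array([ 5.99381437e-04, -4.12371469e+01, -2.59796727e+01, -2.00612162e-04,
        3.21598214e-03, -1.06143719e-05]), 'position': array([ 0.22536549, -0.4739484 ,  0.2308594 ]), 'ee_rot': array([ 0.37794181,  0.59804211, -0.37743962,  0.59753239]), 'contact_force': array([ 0.61929686,  0.35686193, -0.31500766]), 'ft_torque': array([-0.03971559, -0.06122176, -0.06626228]), 'finger_gap': 0.9998644910807558}
```

View pics/top0.png

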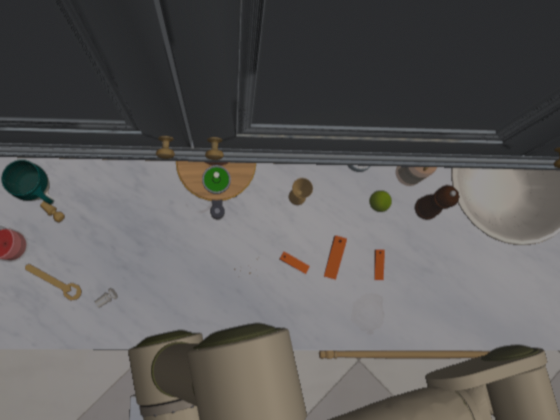

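View pics/side0.png

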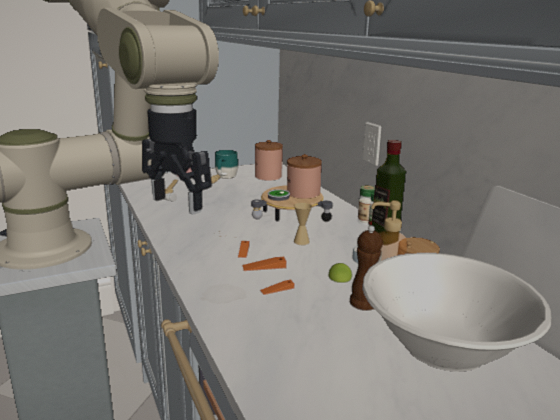

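View pics/wrist0.png

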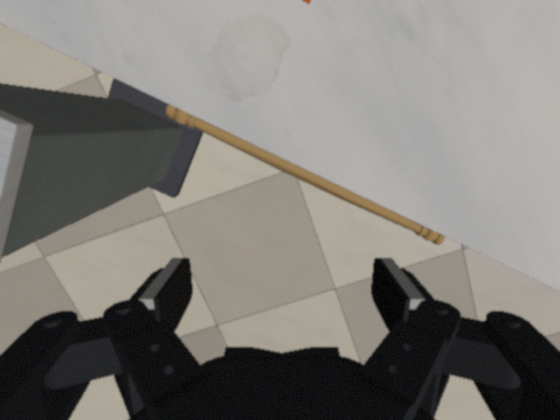

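Three orange wedges could be taken for the target in the top view: (295,262), (336,257) and (380,265). The one at (336,257) looks the largest. I'll check it in a close crop and measure all three.

```bash
python3 - <<'E'
import numpy as np,cv2
from h import onz,proj
f=dict(np.load('pics/top0.npz')); im=f['frame'];hsv=cv2.cvtColor(im,cv2.COLOR_RGB2HSV)
m=cv2.inRange(hsv,(3,190,120),(14,255,255)); n,l,s,c=cv2.connectedComponentsWithStats(m)
for i in range(1,n):
    if s[i,4]<80: continue
    cs,_=cv2.findContours((l==i).astype(np.uint8),0,1); r=cv2.minAreaRect(cs[0]); b=cv2.boxPoints(r)
    P=np.array([onz(f,*q,0.01) for q in b]); print(s[i],b.round(1).tolist(),P[:,:2].round(4).tolist(),np.linalg.norm(np.diff(P,axis=0),axis=1).round(4))
a=cv2.resize(im[225:290,270:400,::-1],None,fx=6,fy=6,interpolation=cv2.INTER_CUBIC); cv2.imwrite('pics/c1.png',a)
a=cv2.resize(im[155:230,165:265,::-1],None,fx=8,fy=8,interpolation=cv2.INTER_CUBIC); cv2.imwrite('pics/c2.png',a)
f=np.load('pics/side0.npz')['frame']
a=cv2.resize(f[130:270,220:360,::-1],None,fx=4,fy=4,interpolation=cv2.INTER_CUBIC); cv2.imwrite('pics/c3.png',a)
E
```

```text
[326 237  19  41 388] [[324.70001220703125, 274.79998779296875], [335.1000061035156, 236.6999969482422], [345.0, 239.39999389648438], [334.6000061035156, 277.5]] [[0.4192, -0.2775], [0.5089, -0.3033], [0.5029, -0.3268], [0.4132, -0.3007]] [0.0934 0.0243 0.0934]
[376 251   7  28 181] [[376.0, 251.0], [382.0, 251.0], [382.0, 278.0], [376.0, 278.0]] [[0.4764, -0.4002], [0.4766, -0.4146], [0.4132, -0.4128], [0.413, -0.3985]] [0.0144 0.0634 0.0143]
[281 254  27  18 165] [[280.70001220703125, 258.3999938964844], [283.70001220703125, 252.89999389648438], [307.6000061035156, 266.20001220703125], [304.6000061035156, 271.70001220703125]] [[0.4561, -0.1746], [0.4689, -0.1817], [0.4386, -0.2377], [0.4259, -0.2306]] [0.0146 0.0637 0.0145]
```

View pics/c1.png

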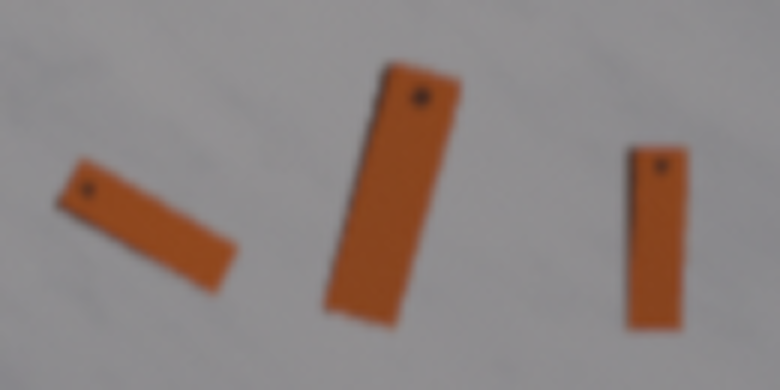

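View pics/c2.png

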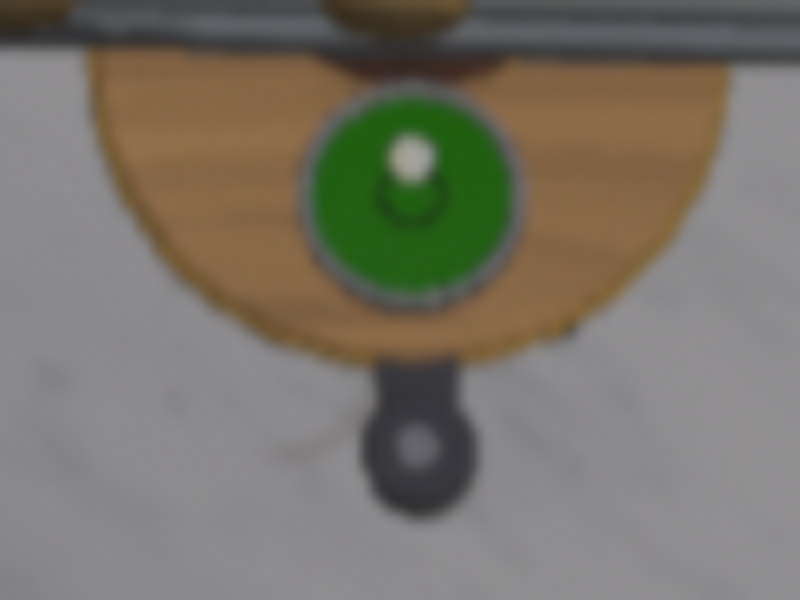

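View pics/c3.png

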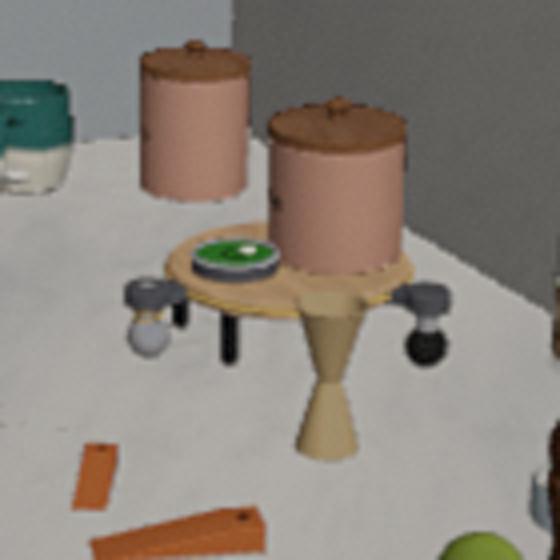

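```bash
python3 - <<'E'
import numpy as np,cv2
from h import onz,proj,ray
t=dict(np.load('pics/top0.npz'));s=dict(np.load('pics/side0.npz'))
def tri(a,b):
    (c1,d1),(c2,d2)=ray(t,*a),ray(s,*b)
    A=np.stack([d1,-d2],1);k=np.linalg.lstsq(A,c2-c1,rcond=None)[0]
    return (c1+d1*k[0]+c2+d2*k[1])/2, np.linalg.norm(c1+d1*k[0]-c2-d2*k[1])
hs=cv2.cvtColor(t['frame'],cv2.COLOR_RGB2HSV); g=cv2.inRange(hs,(50,150,60),(70,255,255))
n,l,st,c=cv2.connectedComponentsWithStats(g); i=1+st[1:,4].argmax();print(st[i],c[i])
cs,_=cv2.findContours((l==i).astype(np.uint8),0,1);e=cv2.fitEllipse(cs[0]);print(e)
ring=onz(t,*e[0],.070); print('level',ring)
boss=np.array([217.5,211.9]);print('boss top',[onz(t,*boss,z).round(4) for z in (.045,.055)])
print('ball side',onz(s,256.7,213.7,.016))
print('dot',onz(t,340,241,.017))
hs=cv2.cvtColor(s['frame'],cv2.COLOR_RGB2HSV); g=cv2.inRange(hs,(50,100,40),(75,255,255))[170:210,260:300]
ys,xs=np.nonzero(g);print('green side',xs.mean()+260,ys.mean()+170, proj(s,ring))
w=tri((340,241),(284.5,261)); print(w)
E
```

```text
[205 168  23  23 383] [216.03394256 179.40992167]
((216.0300750732422, 178.90304565429688), (22.09964370727539, 22.76915168762207), 89.76201629638672)
level [ 0.62828674 -0.02254422  0.07      ]
boss top [array([ 0.5572, -0.0268,  0.045 ]), array([ 0.5555, -0.0271,  0.055 ])]
ball side [ 0.56356634 -0.01928587  0.016     ]
dot [ 0.49800593 -0.31336512  0.017     ]
green side 277.7719298245614 192.859649122807 [277.86209033 193.64615423]
(array([ 0.50325936, -0.31607206,  0.01373077]), np.float64(0.010378756954866881))
```

```bash
cat >> h.py <<'E'
from scipy.spatial.transform import Rotation as Ro
def ori(yaw,tilt,flip):
    """wedge x axis at yaw; tool leans (body) towards the tail by tilt rad; jaws across"""
    wx=np.array([np.cos(yaw),np.sin(yaw),0]); wy=np.array([-np.sin(yaw),np.cos(yaw),0])
    x=-np.cos(tilt)*np.array([0,0,1.])-np.sin(tilt)*wx
    z=wy if not flip else -wy
    return Ro.from_matrix(np.stack([x,np.cross(z,x),z],1)).as_quat()
E
python3 - <<'E'
from h import *
s=monitor.sense(); f=dict(np.load('pics/wrist0.npz')); R=Ro.from_quat(s['ee_rot']).as_matrix()
c,d=ray(f,280,210); print('cam in tool',R.T@(c-s['position']),R.T@d, R.round(2).tolist())
for fl in (0,1):
  for T in np.radians([0,20]):
    for nm,p,y in (('pick',[.497,-.313,.005],-16),('pickhi',[.497,-.313,.15],-16),('plfar',[.45,-.03,.005],183.6),('plhi',[.45,-.03,.1],183.6),('plnear',[.535,-.028,.005],183.6)):
        q=kinematics.ik(p,ori(np.radians(y),T,fl)); print(fl,T.round(2),nm,None if q is None else q.round(2))
E
```

```text
cam in tool [-0.14217811  0.0689848   0.00032708] [ 0.96031035 -0.27900055 -0.00405783] [[-0.0, 0.9, 0.43], [0.0, 0.43, -0.9], [-1.0, 0.0, -0.0]]
0 0.0 pick [-0.76  0.71  1.52 -0.    0.91 -2.05]
0 0.0 pickhi [-0.76  0.52  1.41 -0.    1.21 -2.05]
0 0.0 plfar [-0.33  0.49  1.94 -0.    0.71  1.18]
0 0.0 plhi [-0.33  0.31  1.88 -0.    0.95  1.18]
0 0.0 plnear [-0.27  0.62  1.69 -0.    0.83  1.24]
0 0.35 pick [-0.7   0.88  1.22 -0.14  1.36 -1.94]
0 0.35 pickhi [-0.7   0.72  1.12 -0.14  1.62 -1.98]
0 0.35 plfar [-0.42  0.4   2.19  0.61  0.28  0.52]
0 0.35 plhi [-0.42  0.17  2.13  0.31  0.55  0.85]
0 0.35 plnear [-0.34  0.52  1.95  0.38  0.37  0.84]
1 0.0 pick [-0.76  0.71  1.52 -0.    0.91  1.09]
1 0.0 pickhi [-0.76  0.52  1.41 -0.    1.21  1.09]
1 0.0 plfar [-0.33  0.49  1.94 -0.    0.71 -1.96]
1 0.0 plhi [-0.33  0.31  1.88 -0.    0.95 -1.96]
1 0.0 plnear [-0.27  0.62  1.69 -0.    0.83 -1.9 ]
1 0.35 pick [-0.7   0.88  1.22 -0.14  1.36  1.2 ]
1 0.35 pickhi [-0.7   0.72  1.12 -0.14  1.62  1.17]
1 0.35 plfar [-0.42  0.4   2.19  0.61  0.28 -2.62]
1 0.35 plhi [-0.42  0.17  2.13  0.31  0.55 -2.3 ]
1 0.35 plnear [-0.34  0.52  1.95  0.38  0.37 -2.31]
```

```bash
python3 - <<'E'
from h import *
T=np.radians(12)
env.reach([.47,-.03,.20],ori(np.radians(183.6),T,0)); env.hold(.2)
snap('wrist','w1'); snap('top','t1'); print(monitor.sense()['clock'])
env.reach([.49,-.31,.16],ori(np.radians(-16),T,0)); env.hold(.2)
snap('wrist','w2'); print(monitor.sense()['clock'])
E
```

```text
2.2833
5.15
```

View pics/w1.png

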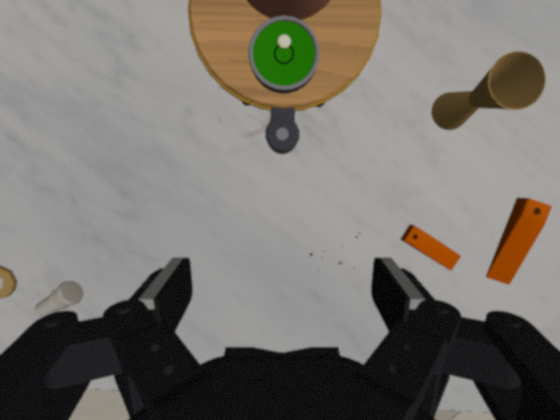

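View pics/w2.png

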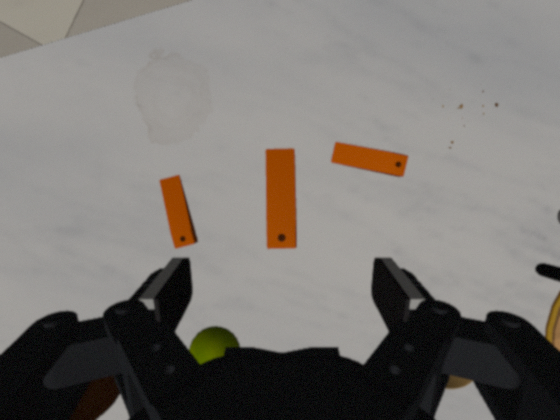

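View pics/t1.png

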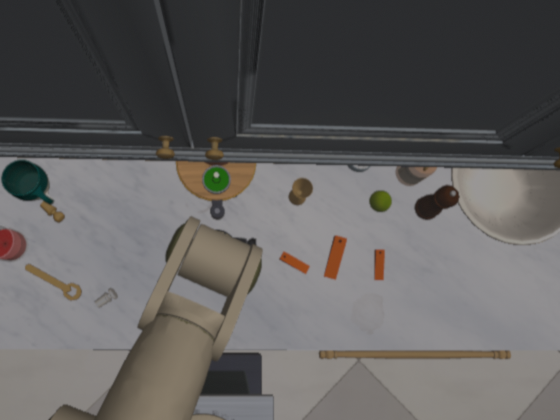

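w1 shows the level at (284,53) with the bubble at (284,41), and the foot's boss at (283,134). w2 shows the large wedge between (281,150) and (281,248), with its dot at (281,238). Next I'll measure from these.

```bash
python3 - <<'E'
import numpy as np,cv2
from h import onz,proj,ray
f=dict(np.load('pics/w1.npz'));t=dict(np.load('pics/top0.npz'))
def green(f):
    hs=cv2.cvtColor(f['frame'],cv2.COLOR_RGB2HSV); g=cv2.inRange(hs,(50,150,60),(70,255,255))
    n,l,st,c=cv2.connectedComponentsWithStats(g); i=1+st[1:,4].argmax()
    cs,_=cv2.findContours((l==i).astype(np.uint8),0,1);return cv2.fitEllipse(cs[0])[0]
def tri(f1,a,f2,b):
    (c1,d1),(c2,d2)=ray(f1,*a),ray(f2,*b)
    k=np.linalg.lstsq(np.stack([d1,-d2],1),c2-c1,rcond=None)[0]
    return (c1+d1*k[0]+c2+d2*k[1])/2, np.linalg.norm(c1+d1*k[0]-c2-d2*k[1])
a,b=green(f),green(t);print(a,b,tri(f,a,t,b),onz(f,*a,.07))
# boss outline: dark grey circle
im=f['frame'][110:165,255:310]; h=cv2.cvtColor(im,cv2.COLOR_RGB2GRAY); m=(h<90).astype(np.uint8)
m=cv2.morphologyEx(m,cv2.MORPH_OPEN,np.ones((3,3)));cs,_=cv2.findContours(m,0,1);c=max(cs,key=cv2.contourArea).reshape(-1,2)+[255,110]
lo=c[c[:,1]>122]; (x,y),r=cv2.minEnclosingCircle(lo.astype(np.float32)); print('boss px',x,y,r)
for z in (.05,.055,.06): print(onz(f,x,y,z), 'r',r*(f['view'][:3,:3]@onz(f,x,y,z)+f['view'][:3,3])[2]/303.6)
print(tri(f,(x,y),t,(217.5,211.9)))
w=dict(np.load('pics/w2.npz'));hs=cv2.cvtColor(w['frame'],cv2.COLOR_RGB2HSV)
m=cv2.inRange(hs,(3,190,120),(14,255,255)); n,l,st,cc=cv2.connectedComponentsWithStats(m); i=1+st[1:,4].argmax()
cs,_=cv2.findContours((l==i).astype(np.uint8),0,1);bx=cv2.boxPoints(cv2.minAreaRect(cs[0]));print(bx.tolist())
lo=bx[np.argsort(bx[:,1])]
tip=lo[:2].mean(0);tail=lo[2:].mean(0); P=onz(w,*tip,.0015);Q=onz(w,*tail,.017);d=Q-P
print('tip',P,'tail end',Q,np.linalg.norm(d[:2]),np.degrees(np.arctan2(d[1],d[0])),'dot',onz(w,281.3,238,.017), 'grip', Q-d/np.linalg.norm(d)*.01)
x=onz(w,*lo[2],.017)-onz(w,*lo[3],.017);print('width',np.linalg.norm(x))
cv2.imwrite('pics/c4.png',cv2.resize(f['frame'][0:170,200:370,::-1],None,fx=3.5,fy=3.5,interpolation=cv2.INTER_CUBIC))
E
```

```text
(283.6960144042969, 52.59838104248047) (216.0300750732422, 178.90304565429688) (array([ 0.62626951, -0.02314314,  0.07855241]), np.float64(0.0006523317842793403)) [ 0.62991807 -0.02330708  0.07      ]
boss px 281.5 135.46551513671875 17.711904525756836
[ 0.5593711  -0.02570361  0.05      ] r 0.017467679006513345
[ 0.5585251 -0.0257523  0.055    ] r 0.017179979257363143
[ 0.55767909 -0.02580099  0.06      ] r 0.01689227950821294
(array([ 0.56987514, -0.02498519, -0.02086192]), np.float64(0.0029307989285222527))
[[267.0, 150.0], [294.0, 150.0], [294.0, 246.0], [267.0, 246.0]]
tip [ 0.41629451 -0.29040423  0.0015    ] tail end [ 0.50828851 -0.31676972  0.017     ] 0.09569763145967872 -15.992307696436725 dot [ 0.50083662 -0.31380908  0.017     ] grip [ 0.49879919 -0.31405008  0.01540115]
width 0.026680288910566775
```

View pics/c4.png

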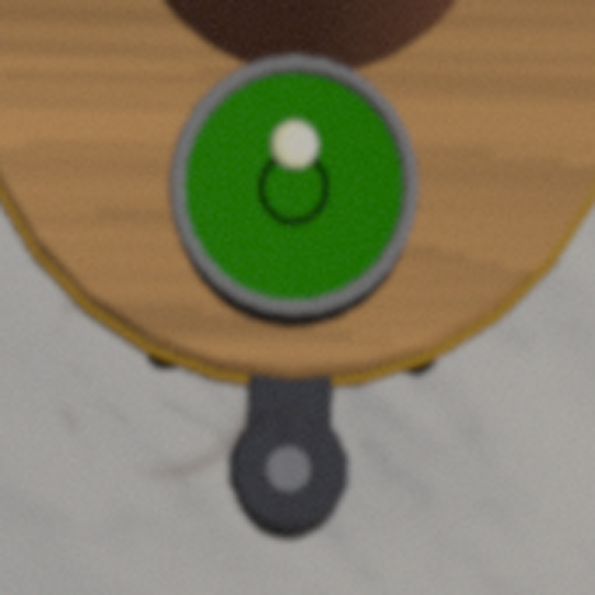

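The two views agree on the foot at about (0.558,-0.026), yaw about 2.5°. The wedge grip is at about (0.5005,-0.314), yaw -16°, and its dot matches that. Now I'll pick it up.

```bash
python3 - <<'E'
from h import *
T=np.radians(12); y=np.radians(-16); o=ori(y,T,0); g=np.array([.5005,-.3142])
ax=np.array([np.cos(y),np.sin(y)])
up=np.r_[g+ax*.05*np.tan(T),.055]
env.movel(up,.15,frame=o) if False else env.reach(up,o)
print(env.movel([*g,.0045],.08,guard=6), monitor.sense()['position'],monitor.sense()['contact_force'])
env.close_gripper(25); env.hold(.2); s=monitor.sense(); print(s['finger_gap'],s['position'],s['contact_force'],s['clock'])
snap('wrist','w3')
E
```

```text
False [ 0.50080529 -0.31445349  0.00503142] [0.63615003 1.23835888 0.49762831]
0.344021461366532 [ 0.50068096 -0.31430676  0.00479121] [0.67541851 0.12168259 3.8293679 ] 7.2
```

View pics/w3.png

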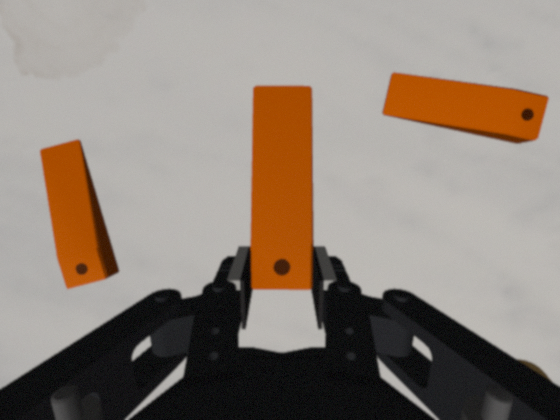

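```bash
python3 - <<'E'
from h import *
f=dict(np.load('pics/w3.npz'));s=monitor.sense();p=s['position'];y=np.radians(-16);ax=np.array([np.cos(y),np.sin(y)]);ay=np.array([-ax[1],ax[0]])
for u,v,z in((282.5,86.5,.0015),(282,267,.017),(282,289,.017)):
    d=onz(f,u,v,z)[:2]-p[:2]; print(d@ax,d@ay)
T=np.radians(12)
env.movel([p[0],p[1],p[2]+.09],.2)
Y=np.radians(182.5);o=ori(Y,T,0);u=-np.array([np.cos(Y),np.sin(Y)]);foot=np.array([.558,-.026])
tgt=foot-u*(.025+.090)
env.reach([*(tgt-u*.01),.075],o); env.hold(.2)
snap('wrist','w4');s=monitor.sense();print(s['position'],s['contact_force'],s['clock'],s['finger_gap'])
E
```

```text
-0.08922283452575218 -0.0001476681296177229
-0.0009752850201768539 -0.0004306578050441174
0.009659234240402277 -0.000431153059325254
[ 0.43316546 -0.03152914  0.0749961 ] [ 0.21705542  0.22651876 -1.72921838] 10.6333 0.34457926828904034
```

View pics/w4.png

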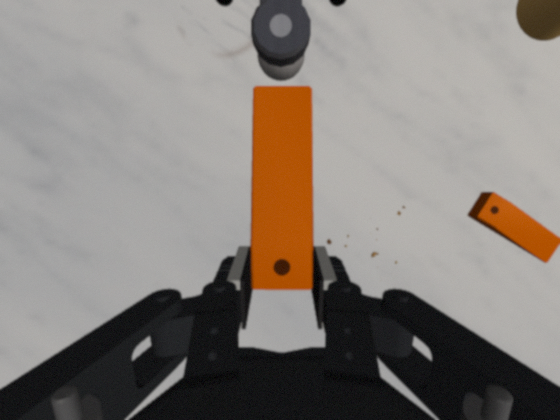

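w4: the wedge axis is at column 282, the ball at (282,60), the boss at (281,27) and the studs at columns 224 and 338. The line-up is good. I'll check the ball's distance from its front silhouette at row ~79, then set the wedge down.

```bash
python3 - <<'E'
from h import *
f=dict(np.load('pics/w4.npz'))
c,d=ray(f,281,79.5); d/=np.linalg.norm(d)
# sphere centre x (z=.016, y=-.026) tangent to ray
best=min(np.arange(.54,.58,.0005),key=lambda x:abs(np.linalg.norm(np.cross(np.array([x,-.026,.016])-c,d))-.016)); print('foot x',best)
Y=np.radians(182.5);u=-np.array([np.cos(Y),np.sin(Y)]);foot=np.array([.558,-.026])
tgt=foot-u*(.025+.0892)
env.movel([*tgt,.012],.12)
print(env.movel([*tgt,.0046],.02,guard=3)); env.hold(.2)
s=monitor.sense();print(s['position'],s['contact_force'],s['clock'],s['finger_gap'])
f=snap('side','s2'); cv2.imwrite('pics/s2.png',cv2.resize(f['frame'][150:290,180:340,::-1],None,fx=4,fy=4))
snap('top','t2'); 
E
```

```text
foot x 0.5614999999999977
True
[ 0.44395474 -0.03102493  0.00470864] [-0.90734757 -0.06935906  6.31703618] 11.9333 0.34284912226302394
```

View pics/s2.png

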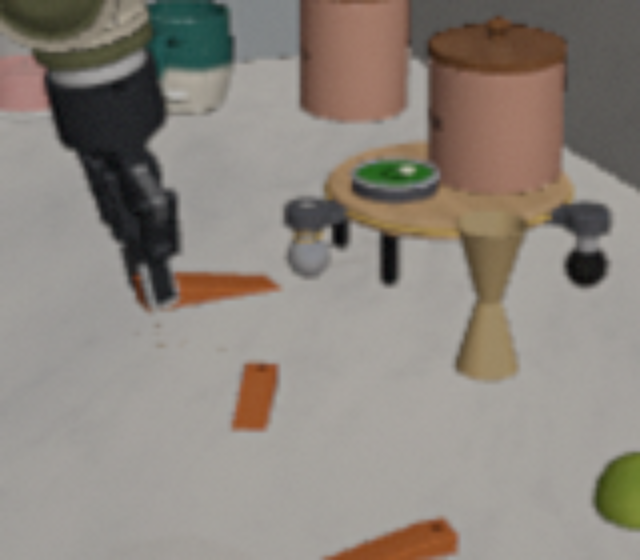

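View pics/t2.png

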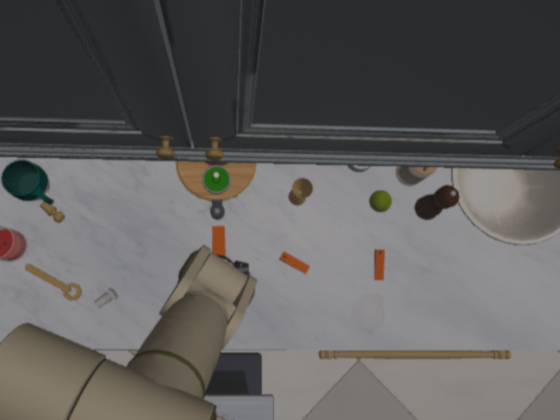

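The wedge lies flat, tip about 25 mm short of the foot, and the top camera still sees the bubble. I'll push in steps and measure the bubble after each one.

```bash
cat >> h.py <<'E'
Y=np.radians(182.5);U=-np.array([np.cos(Y),np.sin(Y)])
def bub(f):
    im=f['frame'];hs=cv2.cvtColor(im,cv2.COLOR_RGB2HSV); g=cv2.inRange(hs,(45,120,40),(75,255,255))
    n,l,st,c=cv2.connectedComponentsWithStats(g); i=1+st[1:,4].argmax()
    cs,_=cv2.findContours((l==i).astype(np.uint8),0,1);h=cv2.convexHull(cs[0]);e=cv2.fitEllipse(h)
    m=np.zeros(l.shape,np.uint8);cv2.fillConvexPoly(m,h,1);m=cv2.erode(m,np.ones((3,3)))
    w=np.where(m>0,np.clip(im[:,:,0].astype(float)-60,0,None),0)   # pale = red present
    yy,xx=np.indices(w.shape);b=(w*xx).sum()/w.sum(),(w*yy).sum()/w.sum()
    d=(onz(f,*b,.07)-onz(f,*e[0],.07))[:2]; return d@U*1000, d@np.array([-U[1],U[0]])*1000, st[i,4]
def push(dist,v=.03,guard=15):
    p=monitor.sense()['position']; r=env.movel([*(p[:2]+U*dist),.0048],v,guard=guard); return r
E
python3 - <<'E'
from h import *
for n in('top0','t1','t2','w1'): print(n,bub(dict(np.load(f'pics/{n}.npz'))))
E
python3 - <<'E'
from h import *
x0=monitor.sense()['position'][:2]
b0=None
for i,d in enumerate([.012]+[.005]*6):
    r=push(d); env.hold(.3); f=eyes.grab_frame('top'); b=bub(f); s=monitor.sense()
    print(round(1000*(s['position'][:2]-x0)@U,1),np.round(b,2),s['contact_force'].round(1),round(s['position'][2]*1000,2),round(s['clock'],1),r)
    if b0 is None: b0=b[0]
    if r or b0-b[0]>1.5 or b[2]<.85*380: break
np.savez('pics/t3.npz',**f)
cv2.imwrite('pics/t3.png',f['frame'][:,:,::-1])
E
```

```text
top0 (np.float64(10.529266206931686), np.float64(-0.14429353076603618), np.int32(400))
t1 (np.float64(10.286960408238269), np.float64(0.011833482471648997), np.int32(404))
t2 (np.float64(10.375424997423561), np.float64(-0.0030032590835292732), np.int32(406))
w1 (np.float64(10.425438520810783), np.float64(-0.00989172069176472), np.int32(2949))
11.9 [1.037e+01 1.400e-01 4.020e+02] [-0.1  0.5 -0.4] 4.77 12.9 False
16.8 [1.03e+01 2.00e-02 4.04e+02] [ 0.   0.4 -0.8] 4.75 13.6 False
22.0 [ 10.29   0.   402.  ] [ 1.1  1.1 -0.8] 4.86 14.3 False
23.8 [1.036e+01 1.700e-01 4.010e+02] [3.5 1.9 5.9] 4.72 14.8 True
```

```bash
python3 - <<'E'
from h import *
snap('wrist','w5'); f=snap('side','s3'); cv2.imwrite('pics/s3.png',cv2.resize(f['frame'][150:250,200:340,::-1],None,fx=5,fy=5,interpolation=cv2.INTER_CUBIC))
s=monitor.sense();print(s['contact_force'],s['ft_torque'],s['finger_gap'],s['clock'])
E
```

```text
[2.00341372 1.95667602 6.45989531] [ 0.20110242 -0.60240886  0.03449503] 0.3446003658392735 14.9417
```

View pics/w5.png

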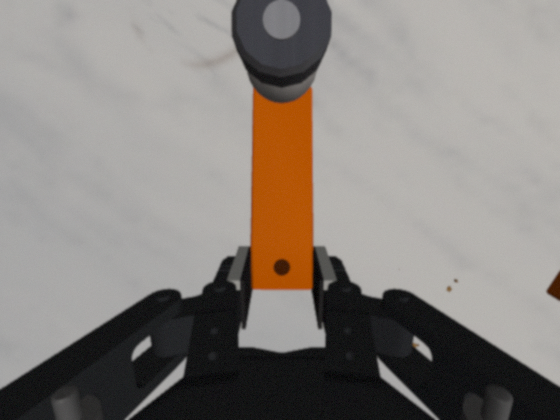

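View pics/s3.png

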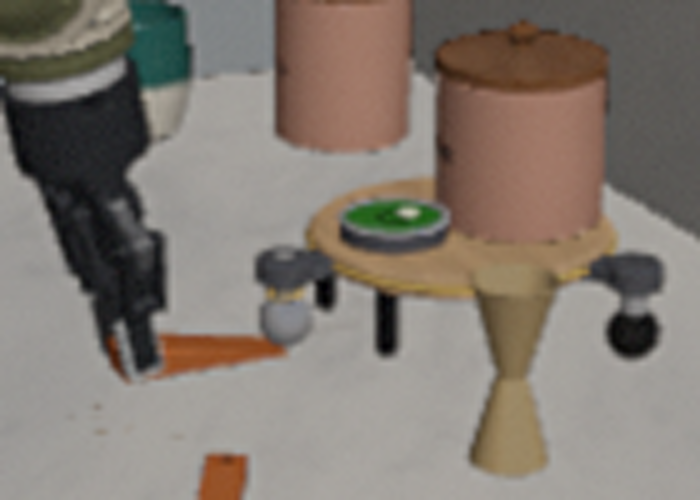

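```bash
python3 - <<'E'
from h import *
x0=np.array([0.44395474,-0.03102493])
b0=10.35
for i in range(8):
    r=push(.004,.02,20); env.hold(.25); f=eyes.grab_frame('top'); b=bub(f); s=monitor.sense()
    print(round(1000*(s['position'][:2]-x0)@U,1),np.round(b,2),s['contact_force'].round(1),round(s['position'][2]*1000,2),round(s['clock'],1),r)
    if r or b0-b[0]>1. or b[2]<.85*380: break
np.savez('pics/t3.npz',**f); cv2.imwrite('pics/t3.png',f['frame'][:,:,::-1])
E
```

```text
24.2 [1.027e+01 4.000e-02 4.050e+02] [-1.5 -0.4  5. ] 4.74 15.4 True
```

View pics/t3.png

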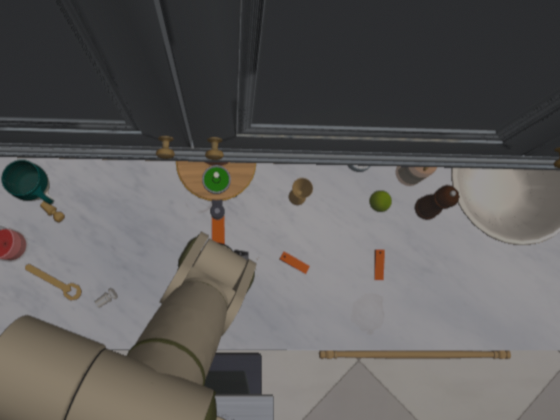

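```bash
python3 - <<'E'
from h import *
x0=np.array([0.44395474,-0.03102493]); p=monitor.sense()['position'];t=p[:2].copy()
for i in range(3):
    t+=U*.0007; r=env.movel([*t,.0050],.01,guard=30); s=monitor.sense()
    print(round(1000*(s['position'][:2]-x0)@U,2),round(1000*(t-x0)@U,2),s['contact_force'].round(1),s['ft_torque'].round(2),round(s['position'][2]*1000,2),round(s['clock'],2),r)
    env.hold(.1); s=monitor.sense();print('   ',s['contact_force'].round(1),round(s['position'][2]*1000,2))
print(bub(eyes.grab_frame('top')))
E
```

```text
24.22 24.89 [-5.2 -2.6  4.7] [-0.5  0.7 -0.2] 4.74 15.7 False
    [-5.4 -2.   4.5] 4.74
24.45 25.59 [-8.2 -3.5  8.6] [-0.63  1.2  -0.26] 4.72 16.05 False
    [-8.9 -4.   8.8] 4.7
24.86 26.29 [-10.9  -2.7  11. ] [-0.59  1.41 -0.13] 4.7 16.4 False
    [-10.6  -3.3  11.3] 4.7
(np.float64(10.258114343645634), np.float64(0.012047063830426894), np.int32(405))
```

```bash
cat >> h.py <<'E'
X0=np.array([0.44395474,-0.03102493])
def run(goal,stop_b,step=.0015,maxf=18,z=None,lag=True,look=2):
    """advance actual travel to goal (mm), regulate press on table, stop when bubble<=stop_b"""
    import json
    try: st=json.load(open('st.json'))
    except Exception: st=dict(t=26.29,z=5.0)
    t,zt=st['t'],st['z']
    lat=0
    for i in range(60):
        s=monitor.sense(); a=1000*(s['position'][:2]-X0)@U; F=s['contact_force']
        if a>=goal: break
        if -F[:2]@U>maxf: print('force stop'); break
        zt+=np.clip((F[2]-2)/8*.5,-.3,.4); zt=min(max(zt,4.5),7.5)
        t+=step*1000
        q=X0+U*t/1000; env.movel([*q,zt/1000],.02,guard=30)
        if i%look==look-1:
            env.hold(.15); f=eyes.grab_frame('top'); b=bub(f); s=monitor.sense()
            print(round(1000*(s['position'][:2]-X0)@U,2),'t',round(t,2),'z',round(zt,2),round(s['position'][2]*1000,2),s['contact_force'].round(1),'bub',np.round(b,2),round(s['clock'],1))
            if b[0]<=stop_b or b[2]<340: break
    json.dump(dict(t=t,z=zt),open('st.json','w'))
    f=eyes.grab_frame('top');print('end',bub(f),a)
    np.savez('pics/last.npz',**f); return f
E
python3 - <<'E'
from h import *
run(36,9.0)
E
```

```text
27.73 t 29.29 z 5.61 4.8 [-4.9  0.2  2.3] bub [ 1.014e+01 -4.000e-02  4.050e+02] 17.2
30.52 t 32.29 z 5.73 4.79 [-6.6  0.9  1.9] bub [ 1.013e+01 -1.000e-02  4.070e+02] 17.9
33.4 t 35.29 z 5.77 4.8 [-7.3  0.7  2.9] bub [ 1.006e+01 -4.000e-02  4.060e+02] 18.6
36.28 t 38.29 z 5.87 4.8 [-7.7  1.2  3.2] bub [ 9.85e+00 -1.70e-01  4.07e+02] 19.4
end (np.float64(9.85369284640904), np.float64(-0.1330874274249514), np.int32(407)) 36.27612636961853
```

```bash
python3 - <<'E'
from h import *
def lev(f):
    hs=cv2.cvtColor(f['frame'],cv2.COLOR_RGB2HSV); g=cv2.inRange(hs,(45,120,40),(75,255,255)); n,l,st,c=cv2.connectedComponentsWithStats(g); i=1+st[1:,4].argmax()
    cs,_=cv2.findContours((l==i).astype(np.uint8),0,1);return onz(f,*cv2.fitEllipse(cv2.convexHull(cs[0]))[0],.07)
for n in('top0','t2','last'): print(lev(dict(np.load(f'pics/{n}.npz'))))
f=run(48,6.5); print(lev(f))
E
```

```text
[ 0.62829203 -0.02241833  0.07      ]
[ 0.62835122 -0.02235825  0.07      ]
[ 0.62846018 -0.02235548  0.07      ]
39.16 t 41.29 z 5.89 4.82 [-7.5  0.4  2.8] bub [ 9.67e+00 -1.90e-01  4.11e+02] 20.1
42.04 t 44.29 z 5.98 4.78 [-7.6  0.3  1. ] bub [ 9.54e+00 -1.70e-01  4.11e+02] 20.8
45.06 t 47.29 z 5.97 4.81 [-8.8  0.5  3.3] bub [ 8.22e+00 -1.20e-01  4.09e+02] 21.5
48.04 t 50.29 z 5.99 4.8 [-9.   0.9  2.5] bub [ 6.66e+00 -6.00e-02  4.18e+02] 22.2
end (np.float64(6.5185266460385085), np.float64(0.04585268547577416), np.int32(418)) 48.03778399302509
[ 0.62919453 -0.02253797  0.07      ]
```

```bash
python3 - <<'E'
from h import *
run(56,2.6); env.hold(.3); print(bub(eyes.grab_frame('top')),monitor.sense()['clock'])
f=snap('top','t4'); cv2.imwrite('pics/t4.png',cv2.resize(f['frame'][150:270,160:280,::-1],None,fx=5,fy=5,interpolation=cv2.INTER_CUBIC))
E
```

```text
51.1 t 53.29 z 6.05 4.8 [-7.8  1.6  0.3] bub [5.25e+00 1.30e-01 4.08e+02] 22.9
54.02 t 56.29 z 6.0 4.76 [-7.5  1.3  2.1] bub [ 3.61e+00 -1.20e-01  4.03e+02] 23.6
57.12 t 59.29 z 6.04 4.8 [-7.5  1.   0.9] bub [ 1.85e+00 -1.80e-01  4.04e+02] 24.4
end (np.float64(1.4777793618976387), np.float64(-0.17660291185358842), np.int32(401)) 55.56913124596533
(np.float64(1.253348794504905), np.float64(-0.2999965225824925), np.int32(401)) 24.75
```

View pics/t4.png

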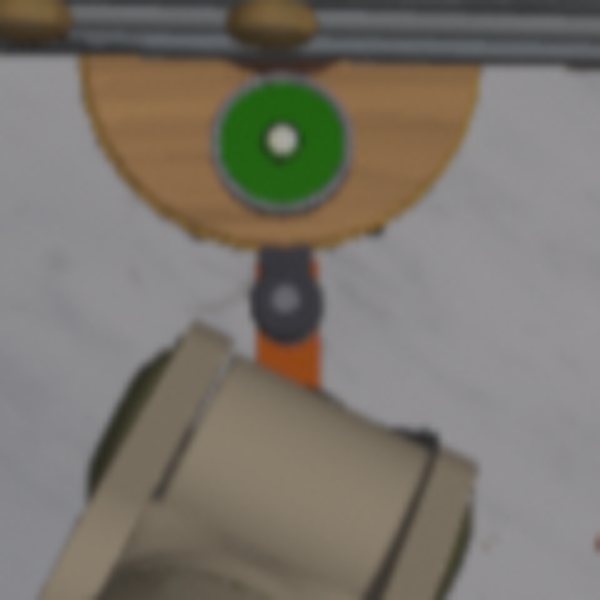

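```bash
python3 - <<'E'
from h import *
import json
st=json.load(open('st.json'));t,z=st['t'],st['z']
def show(n):
    s=monitor.sense();b=bub(eyes.grab_frame('top'));print(n,round(1000*(s['position'][:2]-X0)@U,2),round(s['position'][2]*1000,2),s['contact_force'].round(1),np.round(b,2),round(s['clock'],1));return b[0]
show('a')
for k in range(4):
    t+=.7; env.movel([*(X0+U*t/1000),z/1000],.01,guard=30); env.hold(.4)
    if show('p')<.6: break
# unload
for dt in (-.9,-.7):
    t+=dt; env.movel([*(X0+U*t/1000),z/1000],.02); env.hold(.1); show('u')
json.dump(dict(t=t,z=z),open('st.json','w'))
E
```

```text
a 57.13 4.81 [-7.5  1.   1. ] [ 1.34e+00 -3.50e-01  4.01e+02] 24.8
p 57.61 4.78 [-8.5  0.9  2.5] [ 1.08e+00 -1.30e-01  4.02e+02] 25.5
p 58.28 4.79 [-10.1   1.4   2.7] [ 8.30e-01 -2.50e-01  4.04e+02] 26.2
p 58.95 4.76 [-9.1  0.7  2.7] [ 4.70e-01 -1.60e-01  4.03e+02] 26.9
u 58.94 5.03 [-5.1  2.3 -1.7] [ 5.10e-01 -1.40e-01  4.04e+02] 27.3
u 58.99 5.51 [-4.1  4.1 -2.4] [ 3.20e-01 -1.60e-01  3.99e+02] 27.7
```

```bash
python3 - <<'E'
from h import *
import json
st=json.load(open('st.json'));t,z=st['t'],st['z']
t-=.3
for z in (5.4,5.0):
    env.movel([*(X0+U*t/1000),z/1000],.02); env.hold(.1)
    s=monitor.sense();print(round(1000*(s['position'][:2]-X0)@U,2),round(s['position'][2]*1000,2),s['contact_force'].round(1),np.round(bub(eyes.grab_frame('top')),2))
env.release(); env.hold(.2)
s=monitor.sense();print(s['contact_force'],s['finger_gap'],bub(eyes.grab_frame('top')),s['clock'])
p=s['position']
env.movel([*(p[:2]-U*.012),.06],.1)
env.movel([*(p[:2]-U*.015),.17],.2); env.hold(.3)
f=snap('wrist','w6');print(bub(f)); print(bub(snap('top','t5')),monitor.sense()['clock'])
f=snap('side','s5'); cv2.imwrite('pics/s5.png',cv2.resize(f['frame'][150:250,200:340,::-1],None,fx=5,fy=5,interpolation=cv2.INTER_CUBIC))
E
```

```text
58.9 5.02 [-2.7  4.5 -2.1] [ 1.90e-01 -3.90e-01  4.02e+02]
58.88 4.77 [-4.9  4.2  0.5] [ 7.10e-01 -2.20e-01  4.01e+02]
[ 0.30600113 -0.24789688  0.47526576] 0.9990368837713436 (np.float64(0.819071801709643), np.float64(-0.3169510615865406), np.int32(399)) 29.3417
(np.float64(0.6857478550446655), np.float64(0.03182254607346075), np.int32(3798))
(np.float64(0.6518618604801623), np.float64(-0.1881660195645195), np.int32(404)) 31.2083
```

View pics/w6.png

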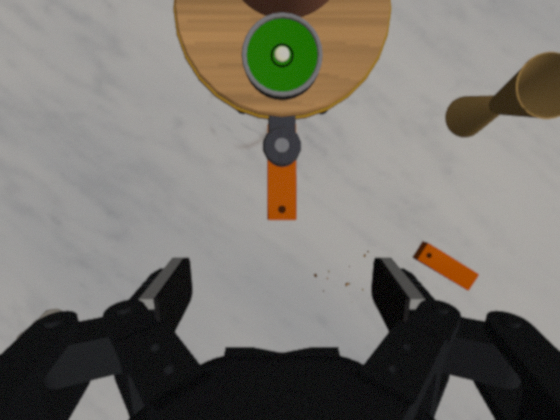

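View pics/s5.png

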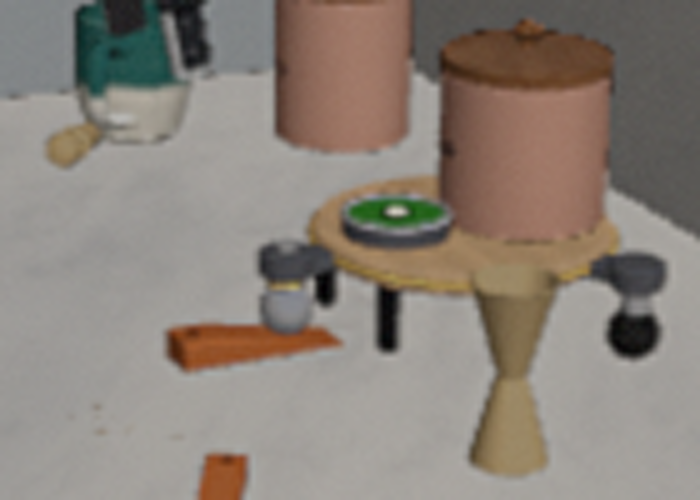

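```bash
python3 - <<'E'
import numpy as np,cv2
f=dict(np.load('pics/w6.npz'));im=f['frame']
c=im[30:80,258:308]; cv2.imwrite('pics/c6.png',cv2.resize(c[:,:,::-1],None,fx=12,fy=12,interpolation=cv2.INTER_CUBIC))
r=c[:,:,0].astype(float);w=np.clip(r-110,0,None);w[:8]=0;w[42:]=0;w[:,:8]=0;w[:,42:]=0
yy,xx=np.indices(w.shape);b=(w*xx).sum()/w.sum(),(w*yy).sum()/w.sum()
g=c[:,:,1].astype(float);d=np.clip(95-g,0,None)
m=(np.hypot(xx-b[0],yy-b[1])<13);d*=m;print('bubble',b,'ring',(d*xx).sum()/d.sum(),(d*yy).sum()/d.sum(),g[24].astype(int))
E
```

```text
bubble (np.float64(23.893946050434934), np.float64(23.328881469115192)) ring 23.80374071227261 25.046630796822956 [111 113 110 113 112 113 112 113 108 113 111 104  83  61  73  97 120 148
 171 180 185 185 186 185 184 186 187 189 185 184 173 149 116  81  61  76
  98 111 108 111 111 108 110 109 110 110 109 109 111 109]
```

View pics/c6.png

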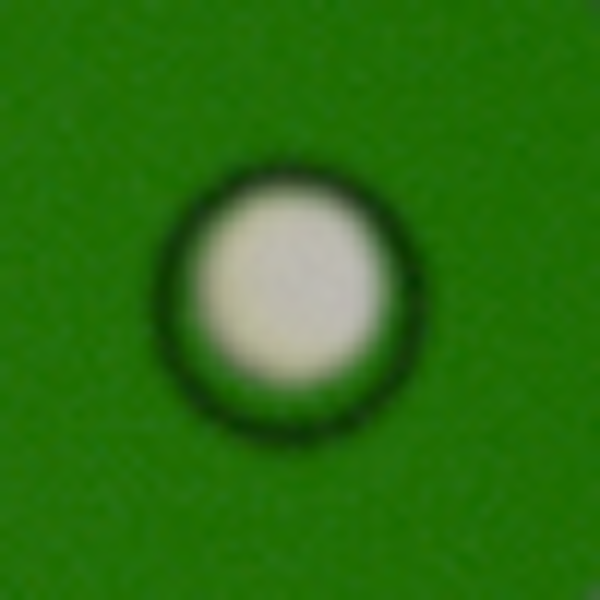

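The level's own ring shows the bubble about 1.1 mm short of centre. The green-disc estimate reads about 0.45 low. I'll regrasp and ease the wedge in a little under 2 mm more.

```bash
python3 - <<'E'
from h import *
import json
o=ori(Y,np.radians(12),0)
t=58.9;q=X0+U*t/1000
env.movel([*(q-U*.010),.05],.2); env.movel([*q,.0052],.08,guard=6)
env.close_gripper(25); env.hold(.1)
def show(n):
    s=monitor.sense();b=bub(eyes.grab_frame('top'));a=1000*(s['position'][:2]-X0)@U;print(n,'t',round(t,2),round(a,2),round(s['position'][2]*1000,2),s['contact_force'].round(1),np.round(b,2),round(s['finger_gap'],3),round(s['clock'],1));return b[0],a
b,a0=show('g'); z=5.2; t=a0+1.0
for k in range(9):
    t+=.5; z=min(z+.12,6.0); env.movel([*(X0+U*t/1000),z/1000],.012,guard=30); env.hold(.12)
    b,a=show('p')
    if b<-.35 or a>a0+1.8: break
json.dump(dict(t=t,z=z),open('st.json','w'))
E
```

```text
g t 58.9 58.93 5.52 [-2.6  0.1  5.7] [ 7.10e-01 -2.50e-01  4.03e+02] 0.345 33.4
p t 60.43 59.16 5.46 [-12.   -2.5  14.2] [ 7.10e-01 -7.00e-02  4.03e+02] 0.342 33.8
p t 60.93 59.2 5.44 [-15.   -4.3  14.8] [ 6.00e-01 -2.00e-01  4.01e+02] 0.343 34.2
p t 61.43 59.44 5.46 [-15.2  -4.7  15.8] [ 5.30e-01 -1.30e-01  4.02e+02] 0.341 34.7
p t 61.93 59.83 5.48 [-15.7  -3.9  14.5] [ 3.30e-01 -2.10e-01  4.02e+02] 0.346 35.1
p t 62.43 60.22 5.46 [-16.1  -3.5  12.9] [ 6.00e-02 -1.40e-01  4.02e+02] 0.343 35.5
p t 62.93 60.71 5.46 [-14.3  -2.1  11.2] [-2.0e-01 -2.4e-01  4.0e+02] 0.343 35.9
p t 63.43 61.22 5.49 [-14.4  -1.6  10.8] [-3.80e-01 -1.30e-01  3.99e+02] 0.341 36.3
```

```bash
python3 - <<'E'
from h import *
def show(n):
    s=monitor.sense();b=bub(eyes.grab_frame('top'));print(n,round(1000*(s['position'][:2]-X0)@U,2),round(s['position'][2]*1000,2),s['contact_force'].round(1),np.round(b,2),round(s['clock'],1))
for t,z in((62.4,6.0),(61.6,5.8)):
    env.movel([*(X0+U*t/1000),z/1000],.02); env.hold(.1); show('u')
env.release(); env.hold(.2); show('rel')
p=monitor.sense()['position']
env.movel([*(p[:2]-U*.012),.06],.1)
env.movel([*(p[:2]-U*.016),.17],.2); env.hold(.3)
f=snap('wrist','w7');show('end')
u,v=np.round(proj(f,[.6295,-.0235,.074])).astype(int); print(u,v)
cv2.imwrite('pics/c7.png',cv2.resize(f['frame'][v-25:v+25,u-25:u+25,::-1],None,fx=12,fy=12,interpolation=cv2.INTER_CUBIC))
f=snap('side','s7'); cv2.imwrite('pics/s7.png',cv2.resize(f['frame'][150:250,200:340,::-1],None,fx=5,fy=5,interpolation=cv2.INTER_CUBIC))
E
```

```text
u 61.17 5.53 [-8.5  0.3  4.2] [-5.90e-01 -9.00e-02  3.99e+02] 36.7
u 61.11 5.54 [-4.1  3.2  0.6] [-5.8e-01 -4.0e-02  4.0e+02] 37.1
rel 61.64 5.83 [ 0.5 -0.7  0.2] [-5.1e-01 -2.0e-02  4.0e+02] 38.0
end 45.45 169.45 [-0.2  0.1 -0.8] [-3.80e-01 -2.40e-01  3.97e+02] 39.8
282 57
```

View pics/c7.png

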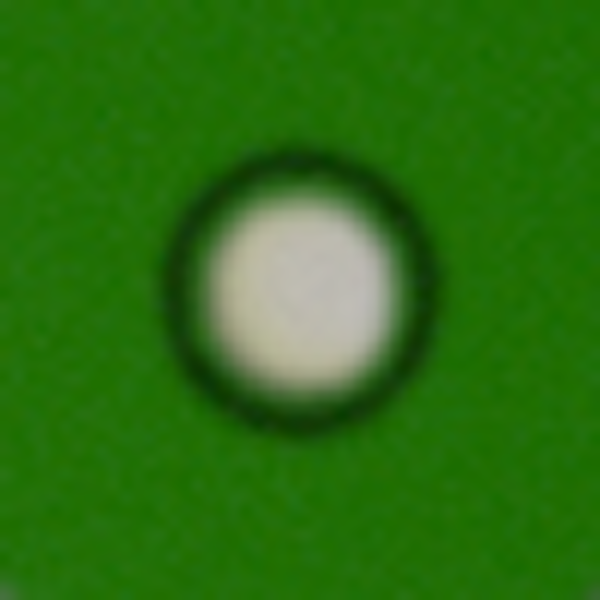

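View pics/s7.png

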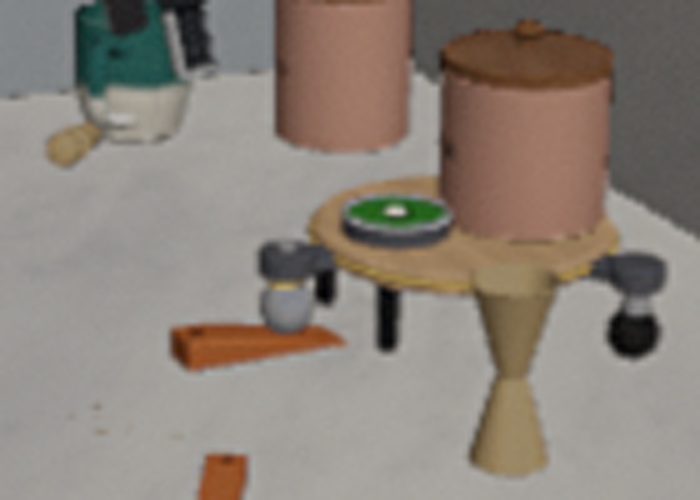

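View pics/w7.png

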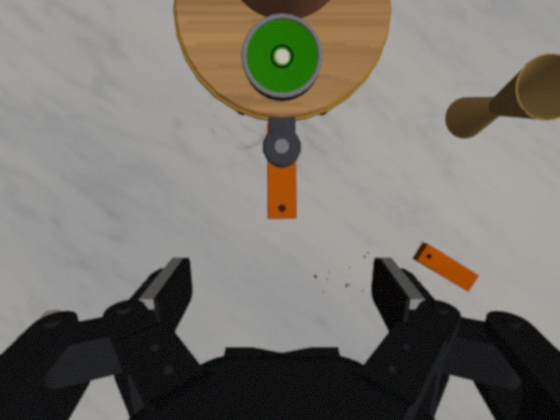

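In the crop the bubble at (302,295) sits inside the ring, whose centre is (300,291), about 0.2 mm off. The wedge lies flat under the foot, and the jar and measure are where they started. Handing in.

```bash
python3 -c "
from h import *
job.hand_in(); print(monitor.sense()['clock'])"
```

```text
the job is handed in; nothing more can be done
the job is handed in; nothing more can be done
```

The largest wedge is under the low foot, the bubble is centred in the ring, and I handed the job in at about 40 s of the 61 s allowed. I gripped the wedge by its tail, set it down about 25 mm short of the foot and eased it in. After letting go, the bubble read about 1.1 mm short of centre, so I regripped once and pushed about 2 mm more.

**Last checks:**
- **Bubble:** the close wrist view after release shows it about 0.2 mm from the ring's centre. It is very slightly towards the low foot, so still just short of level.
- **Wedge and surroundings:** the wedge lies flat on the worktop and bears the foot. The jar and the measure are still standing, and the robot is clear of everything.

**Disagreements and hitches:**
- **Level estimate:** the coarser reading against the green disc put the bubble 0.4 to 0.6 mm past centre, towards the low foot. I trusted the ring itself, because the disc reading had shown an offset of about 0.45 mm in that direction.
- **Stops:** two early pushes tripped the 15 N and 20 N force limits and stopped, mostly because the arm was pressing down on the worktop. I corrected the height, and steady pushing took about 7 to 10 N; the final regripped push read up to about 16 N.
- **Stand position:** the level appeared to move 0.8 mm in the top view during the push. Some of that is the stand rising; I could not rule out a small slide.

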